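# Load the module dock and lock its keeper bar

## Robot

A 6-joint arm with a two-finger parallel gripper is mounted at the origin on a cart in front of the work surface, level with it; the furniture and walls round the work are solid. World frame = base frame: x ahead of the robot, y to its left, z up, the work surface at z = 0. Lengths are in mm, angles in rad, forces in N, time in s.
With the tool pointing down it reaches from about 200 to 875 mm from the base axis. Payload 3.4 kg.
Tool frame: the origin (TCP) lies at the very end of the fingers, on their centre line; the grasp point (between the pads) lies ctrl.pinch_z behind it (ctrl.pinch_z is the distance from the TCP to the grasp point, in mm); z points along the fingers, y is the line along which they close (so a half turn about z gives the same grasp; the last joint's range is limited). The gripper opens to 94 mm and grips with 3 to 60 N. Pads are 16 mm wide; open, the fingers measure 119 mm over their backs; the gripper's body (75 mm by 177 mm) begins 78 mm behind the grasp point.
Start: joints at [0.995, 0.276, 1.505, -0, 1.361, -0.121], TCP at [252.61, 516.579, 205.493] pointing down, gripper open.
Joint ranges: [-2.89, 2.89], [-0.75, 2.08], [0.22, 2.7], [-1.18, 4.32], [0.11, 2.71], [-2.7, 2.7]. Speed limits (rad/s): [2.57, 2.57, 3.14, 3.14, 3.14, 3.14].

## Interface

Orientations are given as a unit quaternion [x, y, z, w].
In Python, from rig import status, vision, order, ctrl gives the robot as it stands.
- The arm moves only by the shell command python3 -m inch 'ROWS' [OPENING] [FORCE]. ROWS is text: rows parted by semicolons, each of 6 numbers parted by spaces: the shift along the tool's x, y, z each as a share of 0.6 m, from -1 to 1, then the turn, a rotation vector about the tool's x, y, z each as a share of 180 degrees, from -1 to 1. A call has 1 to 12 rows; each row is the pose to reach, as a shift and turn from the pose commanded when the call began, along the tool's axes at that moment, turning the shorter way round; what a row does not reach only later rows make up. A row lasts 1/8 s, in which the tool goes at most 62.5 mm and 10.7 degrees, less where a joint would pass 70% of its speed; a pose out of reach is approached as far as the arm can. A call with a number of a shift or a turn outside -1 to 1 is refused whole. A call with a gripper value outside its range is refused whole. OPENING is the opening, from -1 (shut) to 1 (fully open), set as the call begins (- or left out, the last holds). The fingers move at their own pace and stop on an object; FORCE is the grip in N (left out, the last holds). Time passes only in rows, so rows that repeat a pose let the fingers close. It gives the time, the measured TCP pose, the force, the opening and the grip force at its end, in the units of the state.
- status.read_state(): the state, without advancing time (a new reading comes with each control period).
- vision.read_camera(name): name is "scene" or "top" or "wrist"; returns a dict with "img" (384x512x3 uint8, blue, green, red), "intrinsics" (3x3 intrinsics, pixels), "R" (3x3) and "t" (3): a world point X has camera coordinates R X + t. Camera axes: x right, y down, z forward; pixel columns grow to the right and rows downward; lengths in mm; the calibration is good to about 2 mm. A picture is of the moment at which its call begins. There is no depth.
- order.hand_in(): hands the job in; it is judged then, once.
Trained networks look in the newest picture that a camera, given by its name, has taken for a name from the list of things; names that differ only in an ending like _2 or _b are one class to them, and where a whole thing is asked for, a point or a joint stands for the part that bears it (a point fixed in the world has none). Each returns a list of dicts, best first, with "score" (0 to 1); they miss things now and then, are a little off and sometimes report something else, mostly with a low value. They report only what shows in the picture. A call takes as long as a camera call. They do not tell look-alikes from the thing itself.
- vision.search_frame(target, camera): "position" ([x, y, z] in mm, in world coordinates, good to about 4 mm: the middle of the surface that is visible of it).
The state is a dict: "t": time; "joints": joint angles; "qd": joint speeds; "tau": joint torques, N m; "ee_pos": TCP position; "eef_rot": TCP orientation; "ft_force": force on the tool from outside, world axes, zero at the start; "torque": the same for the moment, N m; "gripper_width": finger opening in mm; "finger_force": force on a finger pad.
Only numpy, scipy, OpenCV 4.12 (cv2) and the standard library are available. Lean on these libraries where they do the work, as an engineer would, in place of code of your own. Each camera call takes 0.05 s, during which the arm holds its last target. There are 200 camera calls.

## Task

Load the module dock for its test run: pinch the lock tab on the keeper bar's carriage against the grip beside it and, keeping it pressed, draw the keeper bar fully back; then plug every module that stands on the bench fully home into a socket of its own. Last, with the tab held pressed again, slide the keeper bar all the way forward over the modules' shoulders, let the tab spring back so that the slide is locked there, and leave the grease pot, the gauge block and the marker where they are.

Things in the scene. Friction and masses are not known exactly. Their poses are not given: they have to be found in the camera images.
- module_1_mid (a point): Plug-in module, 70 mm tall, about 0.16 kg, standing on the bench on its plug; all modules are alike, 3 or 4 are present. Point: its centre, 35 mm above its underside. From below: black plug 46 (x) x 36 (y) x 12 mm high, white body 64 (x) x 48 (y) x 16 mm, upright white grip 24 (x) x 36 (y) x 42 mm, grip centre 14 mm above this point. Take it across the 24 mm, fingers closing along its x.
- module_2_mid (a point): Second module like module_1, same point and axes; may be absent. The foot of each plug has a 1.75 mm step all round, 4 mm high, as lead-in. The plug is heavy, so a module hardly tips over (centre of mass about 13 mm above its underside). A half turn makes no difference to the fit. Any module fits any socket.
- module_3_mid (a point): Third module like module_1, same point and axes; may be absent. The top of each body forms a shoulder 20 mm wide on either x side of the grip, 28 mm above the underside; the keeper bar comes to lie over one of them.
- module_4_mid (a point): Fourth module like module_1, same point and axes; may be absent.
- socket_1 (a point): Socket of the dock: one of four rectangular holes in a row along the dock's y, 54 mm apart, socket_1 at +y. Point: centre of the mouth on the block's flat top, 30 mm above the bench. x = dock's x, from the slide's handle towards the sockets; z up. Hole 48.8 (x) x 38.8 (y) mm, 14 mm deep, mouth chamfered 2 mm. The dock is fixed to the bench.
- socket_2 (a point): Second socket, as socket_1. A module goes in upright with its x along the socket's x (either way round). Fully home its body rests on the block: module centre 23 mm, shoulder 16 mm, top of grip 58 mm above the socket point.
- socket_3 (a point): Third socket, as socket_1, next towards -y.
- socket_4 (a point): Fourth socket, as socket_1, at the -y end of the row.
- keeper_bar (a joint): Steel bar 226 mm wide (along dock y) on a carriage sliding along dock x: 0 = fully back (open), 0.070 m = fully forward (closed), end stops at both. Friction 2 N. Underside 19 mm above the socket mouths; front edge 89 mm before the line of sockets at 0, 19 mm at 0.070. Tab released, a pawl in a rack (teeth every 10.9 mm) stops it; end rests are 0 to 0.004 and 0.066 to 0.070.
- lock_tab (a joint): Spring tab on the carriage: upright ribbed aluminium plate 36 (x) x 8 (y) x 46 mm high, 10 mm to the +y side of a fixed black grip 36 x 22 x 50 mm high. Squeezed towards the grip it moves along dock -y: 0 released, 0.008 m fully pressed (4 N rising to 8 N). Above 0.0045 the pawl is free; about 0.004: pawl rests on a tooth; below 0.002: dropped in, slide locked.
- pinch_point (a point): Where to pinch tab and grip together; moves with the carriage, 144 mm before the line of sockets when fully back. 88 mm above the bench, 18 mm below the tops of both. Axes as the dock's: x along the slide, y from grip to tab. Grip's outer face 16 mm to -y; tab's outer face 24 mm to +y released, 16 mm pressed (40 mm across released, 32 pressed). Tab's arm and carriage top 27 mm below.
- grease_pot: Bystander: white and blue grease pot, 61 mm across and 61 mm high, origin at the centre of its underside. Leave it.
- gauge_block: Bystander: light grey block with two holes, 41 (x) x 80 (y) x 30 mm high, origin at the centre of its underside. Leave it.
- marker_black: Bystander: lying marker pen with black cap, 16 x 135 (y) x 18 mm high, origin at the centre of its underside. Leave it.
Not all that is in view belongs to the job. Leave any yellow look-alike of the part that bears module_3_mid alone.

How it is judged:
By the outcome, as a careful person would: the job done as asked, in the order asked, and still so for the second after the job is handed in, with the robot touching nothing.
Of module_1, module_2, module_3, module_4 only 3 to 4 are there at a start; the rules pass over those that are not, and their reading is None.
At some moment in a run one of module_1, module_2, module_3, module_4 may be knocked a few centimetres aside while the robot is not near it.
Once in a run the grip may slacken for a moment while it holds something.
It also fails if it takes over 208 s, if anything falls off the work surface, if the arm or the gripper's body presses on something with over 40 N, if the wrist force passes 120 N, or if a joint passes its speed limit or range.

## Working session

There is one attempt and no reset: what is moved stays moved. The work goes in short steps, Python scripts to look and compute and a shell command to move; the robot and the scene stay as the last step left them, time stands still between calls to the robot, and variables do not carry over. Pictures are saved under pics/ and viewed, at most 14 in all, crops included, and the job is handed in when it is done.

```bash
ls; mkdir -p pics
python3 - <<'E'
from rig import status, vision, order, ctrl
import cv2
print(status.read_state(), ctrl.pinch_z)
ims=[]
for c in ["scene","top","wrist"]:
    r=vision.read_camera(c); cv2.imwrite(f"pics/{c}0.png",r["img"]); print(c,r["intrinsics"].tolist(),r["R"].tolist(),r["t"].tolist())
    for n in ["module_1_mid","socket_1","keeper_bar","lock_tab","pinch_point","grease_pot","gauge_block","marker_black"]:
        try:
            for d in vision.search_frame(n,c): print(c,n,round(d["score"],2),[round(float(v)) for v in d["position"]])
        except Exception as e: print(n,e)
E
```

```text
pics
{'t': 0.0, 'joints': array([ 9.95016539e-01,  2.76622753e-01,  1.50612095e+00,  4.47577801e-05,
        1.36067761e+00, -1.20993425e-01]), 'qd': array([ 0.00111194,  0.00040662, -0.00075848, -0.00069177, -0.00015912,
       -0.00016445]), 'tau': array([-7.08400094e-04, -4.04595459e+01, -2.37228012e+01,  6.98850816e-02,
        3.46891594e-02, -1.11988256e-04]), 'ee_pos': array([252.26112663, 516.09055674, 204.593765  ]), 'eef_rot': array([ 2.25443053e-01,  9.74255918e-01, -8.51932246e-04, -3.32703842e-04]), 'ft_force': array([ 0.56862962, -0.3471296 ,  0.68873448]), 'torque': array([-0.01799998, -0.02240568,  0.02063029]), 'finger_force': 0.0, 'gripper_width': 94.04073275139183} 18.8
scene [[436.55915454561404, 0.0, 258.23884889217675], [0.0, 436.55915454561404, 188.2777145387653], [0.0, 0.0, 1.0]] [[0.6427837176386391, -0.7657316351386376, -0.02200352895693558], [-0.34002635928945096, -0.2594565160997995, -0.9039161417087958], [0.6864482262538172, 0.5885043578439012, -0.4271433640731477]] [-325.94527484229906, 277.9489849146913, 897.826276336901]
scene module_1_mid 0.76 [602, 1
[... 919 characters left out ...]
top grease_pot 0.87 [710, 124, 59]
top gauge_block 0.61 [729, -18, 33]
top marker_black 0.49 [363, -150, 17]
wrist [[294.1842771734826, 0.0, 254.56539067044815], [0.0, 294.1842771734826, 188.1715103266991], [0.0, 0.0, 1.0]] [[0.4396210855307573, 0.8981833107135513, -0.00020374593514902345], [0.8651558828827413, -0.4233946469232088, 0.2687792240299815], [0.2413267483519932, -0.11833728623058246, -0.9632017894592172]] [-573.7659702274158, -29.951936043783995, 390.88599203272287]
wrist module_1_mid 0.67 [448, 323, 23]
wrist socket_1 0.8 [449, 323, 28]
wrist keeper_bar 0.69 [448, 303, 54]
wrist lock_tab 0.63 [456, 313, 65]
wrist pinch_point 0.75 [450, 302, 59]
wrist grease_pot 0.2 [452, 324, 27]
```

```bash
python3 -c "
import cv2
a=cv2.imread('pics/top0.png');cv2.imwrite('pics/top0b.png',cv2.resize(a,(800,600),interpolation=cv2.INTER_CUBIC))
a=cv2.imread('pics/scene0.png');cv2.imwrite('pics/scene0b.png',cv2.resize(a,(800,600),interpolation=cv2.INTER_CUBIC))"
```

```text
(no output)
```

View pics/top0b.png

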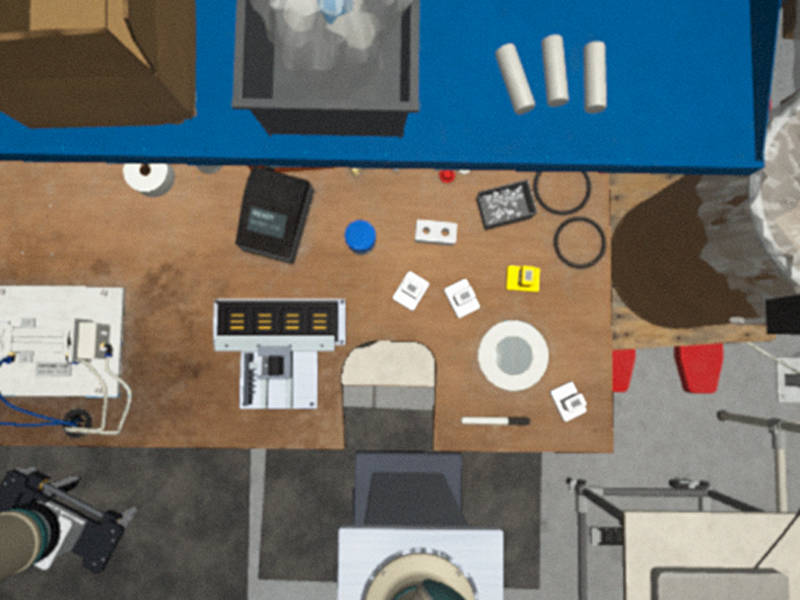

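View pics/scene0b.png

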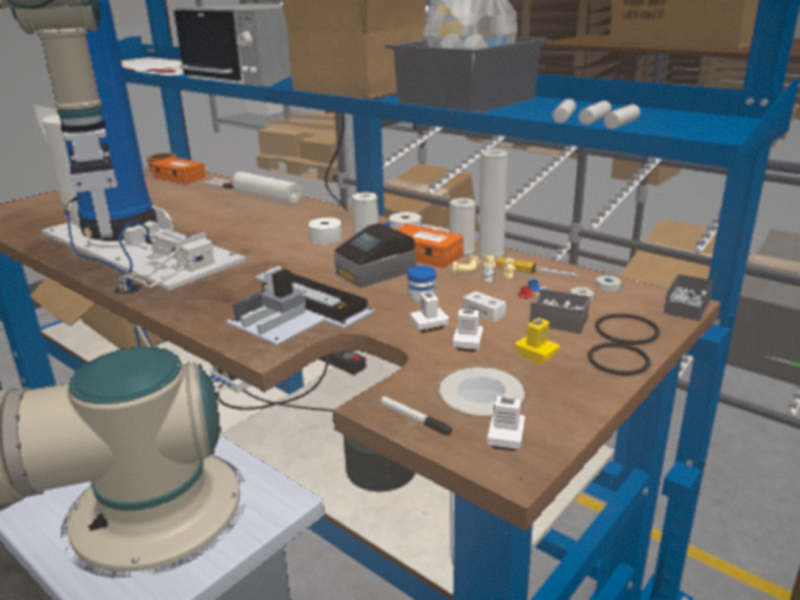

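Top view (800 px wide): the dock is at (280,355) with its bar nearly closed. White modules stand at (411,290), (462,297) and (569,401), and the yellow look-alike is at (523,278). The pot is at (360,236), the block at (436,231) and the marker at (495,421).

```bash
cat > h.py <<'E'
from rig import status, vision, order, ctrl
import numpy as np, cv2, json, sys
from scipy.spatial.transform import Rotation as Ro
def back(r,px,z):
    K=r["intrinsics"];R=np.array(r["R"]);t=np.array(r["t"])
    C=-R.T@t; d=R.T@np.linalg.inv(K)@np.array([px[0],px[1],1.0]); return C+d*(z-C[2])/d[2]
def proj(r,X):
    c=np.array(r["R"])@np.array(X,float)+np.array(r["t"]); p=np.array(r["intrinsics"])@c; return p[:2]/p[2]
def tri(rs,pxs):
    A=[];b=[]
    for r,px in zip(rs,pxs):
        K=r["intrinsics"];R=np.array(r["R"]);C=-R.T@np.array(r["t"])
        d=R.T@np.linalg.inv(K)@np.array([px[0],px[1],1.0]);d/=np.linalg.norm(d);P=np.eye(3)-np.outer(d,d);A.append(P);b.append(P@C)
    return np.linalg.lstsq(np.vstack(A),np.hstack(b),rcond=None)[0]
def row(pos,yaw=None,s=None):
    """row for TCP pos and tool-y heading `yaw` (deg, world, mod 180), tool straight down, from the measured pose"""
    s=s or status.read_state(); R0=Ro.from_quat(s["eef_rot"]); M=R0.as_matrix()
    ty=M[:,1]; cur=np.degrees(np.arctan2(ty[1],ty[0])); 
    if yaw is None: yaw=cur
    yaw=cur+(yaw-cur+90)%180-90
    a=np.radians(yaw); y=np.array([np.cos(a),np.sin(a),0]); z=np.array([0,0,-1.]); x=np.cross(y,z)
    R1=Ro.from_matrix(np.column_stack([x,y,z])); rv=(R0.inv()*R1).as_rotvec()/np.pi
    sh=M.T@(np.array(pos)-s["ee_pos"])/600
    print("pos",np.round(s["ee_pos"],1),"yaw",round(cur,1),"w",round(s["gripper_width"],1),"j6",round(s["joints"][5],2),"t",round(s["t"],2))
    print("ROW",*np.round(sh,4),*np.round(rv,4))
def snap(cam,name=None):
    r=vision.read_camera(cam)
    if name: cv2.imwrite(f"pics/{name}.png",r["img"]); np.savez(f"pics/{name}.npz",**{k:np.array(v) for k,v in r.items()})
    return r
E
python3 - <<'E'
from h import *
r=snap("top","t1"); s=snap("scene","s1"); w=snap("wrist","w1")
q=lambda x,y:(x/1.5625,y/1.5625)
for n,p,z in [("m_a",(411,290),50),("m_b",(462,297),50),("m_c",(569,401),50),("s1",(237,321),25),("s4",(319,321),25),("tab/grip",(275,365),106),("platebl",(241,408),5),("platebr",(317,408),5)]:
    print(n,np.round(back(r,q(*p),z)))
for c in (r,s,w): print(np.round(-np.array(c["R"]).T@np.array(c["t"])))
row([330,285,400],90)
E
```

```text
m_a [610.  27.  50.]
m_b [599. -72.  50.]
m_c [ 404. -276.   50.]
s1 [547. 364.  25.]
s4 [549. 204.  25.]
tab/grip [464. 271. 106.]
platebl [378. 355.   5.]
platebr [380. 206.   5.]
[ 477.   66. 1150.]
[-312. -706.  628.]
[184. 549. 384.]
pos [252.6 516.6 205.5] yaw 63.9 w 94.0 j6 -0.12 t 1.5
ROW -0.2854 -0.2901 -0.3242 0.0 0.0 -0.1448
```

View pics/w1.png

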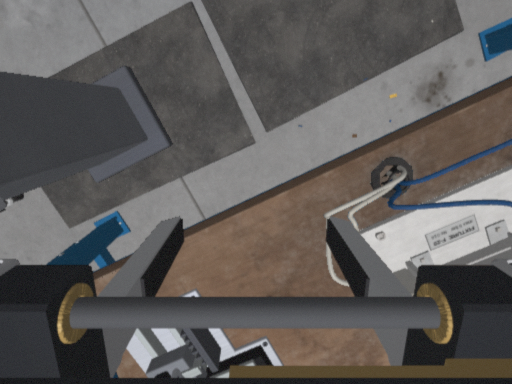

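The wrist view shows that the camera sits on the tool +x side. The fingers fill the lower part (rows over 220) and the dock is at the bottom left (200,340).

Run:
```python
from h import *
row([420,285,330],90)
```

```text
pos [252.6 516.6 205.5] yaw 63.9 w 94.0 j6 -0.12 t 1.5
ROW -0.4201 -0.2242 -0.2075 0.0 0.0 -0.1448
```

```bash
R="-0.4201 -0.2242 -0.2075 0.0 0.0 -0.1448"; python3 -m inch '-0.42 -0.2242 -0.2075 0 0 -0.1448;-0.42 -0.2242 -0.2075 0 0 -0.1448;-0.42 -0.2242 -0.2075 0 0 -0.1448;-0.42 -0.2242 -0.2075 0 0 -0.1448;-0.42 -0.2242 -0.2075 0 0 -0.1448;-0.42 -0.2242 -0.2075 0 0 -0.1448;-0.42 -0.2242 -0.2075 0 0 -0.1448;-0.42 -0.2242 -0.2075 0 0 -0.1448'
python3 - <<'E'
from h import *
w=snap("wrist","w2"); cv2.imwrite("pics/w2b.png",cv2.resize(w["img"],(800,600),interpolation=cv2.INTER_CUBIC))
for n in ["socket_1","lock_tab","pinch_point","keeper_bar"]:
    for d in vision.search_frame(n,"wrist"): print(n,round(d["score"],2),np.round(d["position"]))
row([400,285,330],90)
E
```

```text
t: 2.5
ee_pos: [418.7, 285.9, 329.1]
eef_rot: [-0.001, 1.0, -0.0, -0.001]
ft_force: [0.6, 0.3, -1.2]
gripper_width: 93.8
finger_force: 0.0
socket_1 0.94 [492. 280.  31.]
lock_tab 0.5 [460. 304.  93.]
pinch_point 0.94 [497. 284.  59.]
keeper_bar 0.81 [493. 283.  51.]
pos [419.2 285.7 329.6] yaw 90.1 w 93.5 j6 -1.11 t 2.75
ROW 0.032 -0.0012 -0.0006 -0.0 -0.0002 0.0006
```

View pics/w2b.png

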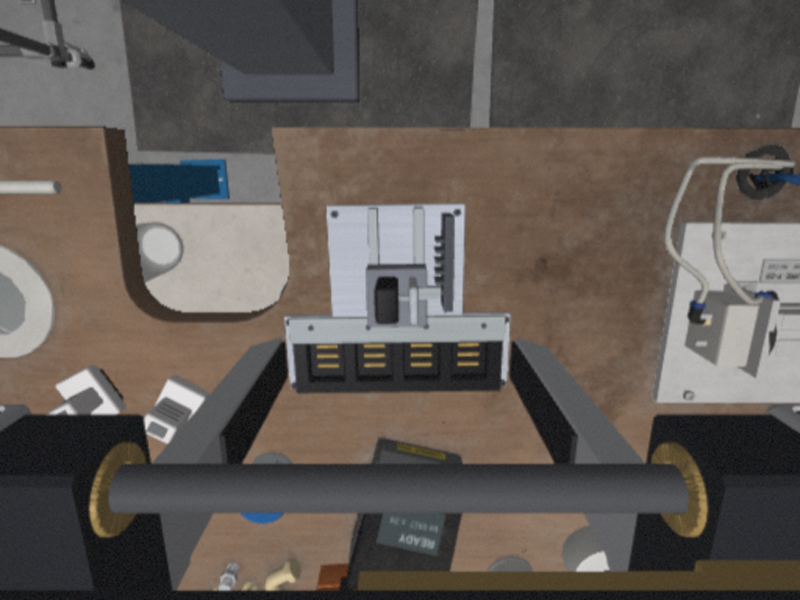

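Wrist view 2 (800 px wide): the dock is axis-aligned, with four socket contact groups at (327,357), (375,357), (421,356) and (468,355). The bar is over row 328, the grip top at (386,298) and the tab at (415,302). I'll take a second view that is lower and shifted.

```bash
python3 -m inch '0.04 0.06 0.12 0 0 0;0.04 0.06 0.12 0 0 0;0.04 0.06 0.12 0 0 0;0.04 0.06 0.12 0 0 0'
cat > dock.py <<'E'
from h import *
def gold(r):
    hsv=cv2.cvtColor(r["img"],cv2.COLOR_BGR2HSV)
    m=cv2.inRange(hsv,(12,90,90),(30,255,255))
    n,l,st,c=cv2.connectedComponentsWithStats(m)
    return [(tuple(np.round(c[i],2)),st[i,4]) for i in range(1,n) if 4<st[i,4]<300 and st[i,2]>st[i,3]]
E
python3 - <<'E'
from dock import *
w=snap("wrist","w3"); cv2.imwrite("pics/w3b.png",cv2.resize(w["img"],(800,600),interpolation=cv2.INTER_CUBIC))
for n in ["w2","w3"]:
    r=dict(np.load(f"pics/{n}.npz"))
    for p,a in gold(r): print(n,[float(v) for v in p],a,np.round(back(r,p,17),1))
s=status.read_state(); print(np.round(s["ee_pos"],1))
E
```

```text
t: 3.25
ee_pos: [396.6, 321.3, 259.0]
eef_rot: [-0.0, 1.0, 0.0, 0.001]
ft_force: [-0.2, -0.0, 0.0]
gripper_width: 94.3
finger_force: 0.0
w2 [321.4, 138.4] 5 [392.6 394.2  17. ]
w2 [299.33, 220.03] 39 [537.2 363.8  17. ]
w2 [209.0, 221.5] 26 [540.2 202.3  17. ]
w2 [239.0, 221.0] 39 [539.2 256.   17. ]
w2 [269.5, 220.5] 28 [538.1 310.5  17. ]
w2 [299.67, 226.11] 36 [548.8 364.9  17. ]
w2 [209.66, 227.45] 29 [551.7 203.1  17. ]
w2 [239.18, 227.0] 40 [550.7 256.2  17. ]
w2 [268.61, 226.61] 28 [549.9 309.1  17. ]
w2 [78.0, 230.43] 7 [557.9 -34.8  17. ]
w2 [209.74, 233.52] 27 [563.6 202.7  17. ]
w2 [239.33, 233.03] 39 [562.5 256.3  17. ]
w2 [268.84, 232.97] 38 [562.3 309.7  17. ]
w2 [299.0, 232.5] 26 [561.3 364.2  17. ]
w2 [76.33, 237.17] 6 [571.2 -40.   17. ]
w2 [81.6, 243.2] 5 [583.1 -32.3  17. ]
w2 [174.88, 269.25] 8 [636.3 134.5  17. ]
w2 [81.5, 295.5] 8 [693.5 -49.6  17. ]
w3 [241.5, 122.17] 6 [341.9 301.   17. ]
w3 [304.09, 145.74] 23 [374.8 389.9  17. ]
w3 [298.14, 147.29] 14 [377.  381.5  17. ]
w3 [315.75, 156.0] 8 [389.5 407.4  17. ]
w3 [299.6, 161.0] 5 [396.8 384.5  17. ]
w3 [316
[... 351 characters left out ...]
 17. ]
w3 [282.67, 222.67] 6 [492.8 362.4  17. ]
w3 [318.45, 228.36] 11 [502.2 417.9  17. ]
w3 [322.6, 234.3] 10 [512.2 425.   17. ]
w3 [320.45, 238.82] 11 [519.8 422.1  17. ]
w3 [249.0, 256.0] 45 [549.6 310.4  17. ]
w3 [282.31, 255.85] 39 [549.4 363.3  17. ]
w3 [181.83, 257.02] 42 [551.4 203.6  17. ]
w3 [214.25, 256.75] 36 [551.  255.2  17. ]
w3 [282.93, 262.07] 42 [560.4 364.6  17. ]
w3 [181.83, 264.0] 46 [563.9 202.8  17. ]
w3 [215.5, 263.04] 46 [562.1 256.8  17. ]
w3 [249.0, 263.0] 45 [562.1 310.4  17. ]
w3 [266.58, 287.67] 12 [607.4 339.   17. ]
w3 [284.0, 291.2] 5 [614.  367.8  17. ]
w3 [81.78, 295.44] 9 [622.1  33.3  17. ]
w3 [426.27, 330.09] 11 [691.  614.3  17. ]
[396.9 321.2 259.3]
```

View pics/w3b.png

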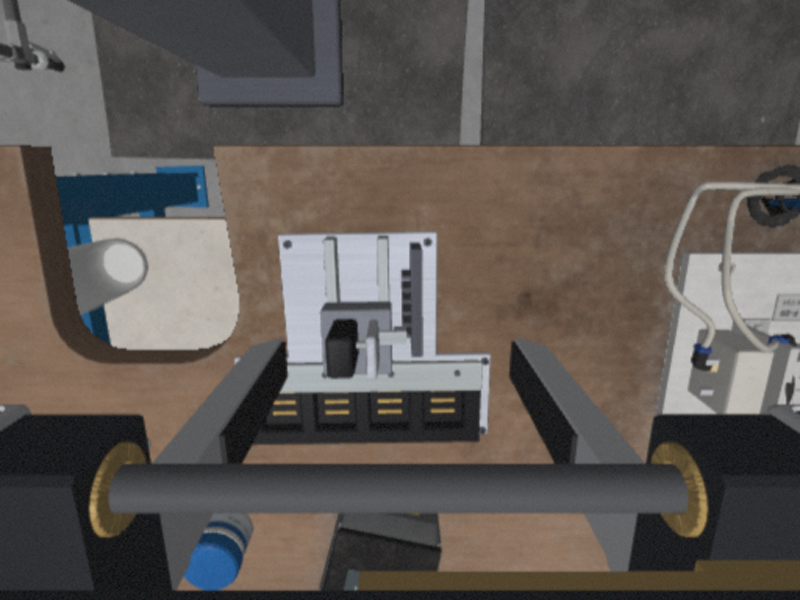

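Wrist view 3 shows the same dock: contacts at row 405, grip at (343,345) and tab at (372,350). The contacts agree between views at z≈17, which gives sockets at x≈550 and y 364, 310, 256 and 203. Next I'll locate the tab and grip.

Run:
```python
from h import *
a=dict(np.load("pics/w2.npz"));b=dict(np.load("pics/w3.npz"))
q=1.5625
for n,p,z in [("w2",(415,281),106),("w2",(386,276),106),("w3",(372,323),106),("w3",(343,319),106),("w2",(400,328),49),("w3",(360,362),49)]:
    r=a if n=="w2" else b
    print(n,p,np.round(back(r,(p[0]/q,p[1]/q),z),1))
for nm,p2,p3 in [("tab back edge",(415,281),(372,323)),("bar screw R",(485,326),(457,373)),("plate hole R",(457,212),(427,243)),("plate hole L",(335,213),(288,244))]:
    print(nm,np.round(tri([a,b],[np.array(p2)/q,np.array(p3)/q]),1))
# crops 
for n,r,c in [("w2",a,(220,160,80,60)),("w3",b,(190,185,80,60))]:
    x,y,w,h=c; cv2.imwrite(f"pics/{n}c.png",cv2.resize(r["img"][y:y+h,x:x+w],None,fx=5,fy=5,interpolation=cv2.INTER_NEAREST))
i=np.hstack([cv2.imread("pics/w2c.png"),cv2.imread("pics/w3c.png")]); cv2.imwrite("pics/c1.png",i)
```

```text
w2 (415, 281) [441.4 299.3 106. ]
w2 (386, 276) [436.9 273.2 106. ]
w3 (372, 323) [435.7 299.6 106. ]
w3 (343, 319) [432.5 277.6 106. ]
w2 (400, 328) [506.7 286.2  49. ]
w3 (360, 362) [493.5 284.6  49. ]
tab back edge [447.4 299.1  76.3]
bar screw R [500.8 373.5  57.7]
plate hole R [387.9 345.7  21.7]
plate hole L [390.1 217.   13.7]
```

View pics/c1.png

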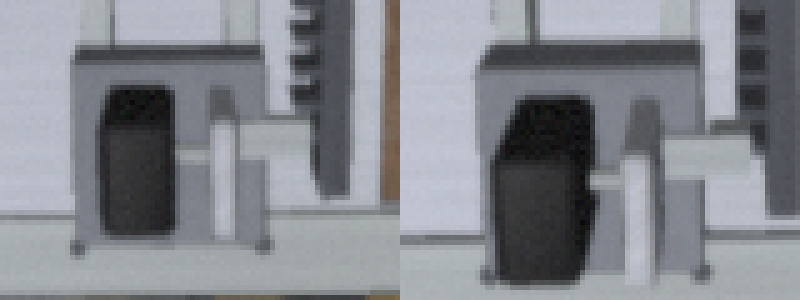

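The crops show the grip top at w2 (247.4,196) and w3 (217.8,228.8), and the tab top at w2 (264.8,195.8) and w3 (237.8,228.8).

Run:
```python
from h import *
a=dict(np.load("pics/w2.npz"));b=dict(np.load("pics/w3.npz"))
for nm,p2,p3 in [("grip",(247.4,196),(217.8,228.8)),("tab",(264.8,195.8),(237.8,228.8))]:
    print(nm,np.round(tri([a,b],[p2,p3]),1),np.round(back(a,p2,106),1),np.round(back(b,p3,106),1))
```

```text
grip [467.8 273.3  97.7] [465.3 273.5 106. ] [464.2 274.4 106. ]
tab [466.4 298.5 100.9] [464.9 298.4 106. ] [464.2 298.8 106. ]
```

Run:
```python
from h import *
row([464.7,278.7,140],90.9)
row([464.7,278.7,69.5],90.9)
```

```text
pos [396.9 321.2 259.3] yaw 90.0 w 93.7 j6 -1.03 t 3.3
ROW -0.1126 -0.0711 0.199 0.0003 0.0008 -0.005
pos [396.9 321.2 259.3] yaw 90.0 w 93.7 j6 -1.03 t 3.3
ROW -0.1123 -0.0712 0.3165 0.0003 0.0008 -0.005
```

```bash
python3 -m inch '-0.1125 -0.071 0.199 0 0 -0.005;-0.1125 -0.071 0.199 0 0 -0.005;-0.1125 -0.071 0.199 0 0 -0.005;-0.1125 -0.071 0.199 0 0 -0.005;-0.1125 -0.071 0.24 0 0 -0.005;-0.1125 -0.071 0.24 0 0 -0.005' 0.28 25
python3 - <<'E'
from h import *
w=snap("wrist","w4"); cv2.imwrite("pics/w4b.png",w["img"][150:384])
row([464.7,278.7,69.5],90.9)
E
```

```text
t: 4.05
ee_pos: [462.9, 279.1, 115.0]
eef_rot: [-0.008, 1.0, 0.0, 0.0]
ft_force: [-0.5, 0.3, 0.4]
gripper_width: 60.0
finger_force: 0.0
pos [463.5 279.3 115.7] yaw 90.9 w 59.9 j6 -1.17 t 4.1
ROW -0.0018 -0.0012 0.077 0.0004 0.0005 0.0003
```

View pics/w4b.png

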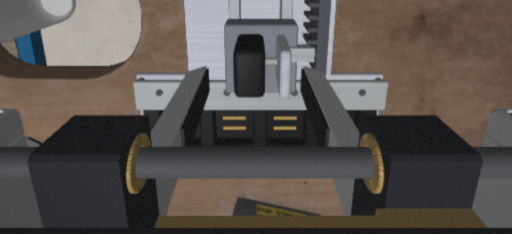

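The grip and tab (235–290) lie between the fingertips (207 and 303), so I can descend and pinch.

```bash
python3 -m inch '-0.002 0 0.04 0 0 0;-0.002 0 0.077 0 0 0;-0.002 0 0.077 0 0 0;-0.002 0 0.077 0 0 0' 0.28 25; python3 -m inch '0 0 0 0 0 0;0 0 0 0 0 0;0 0 0 0 0 0;0 0 0 0 0 0;0 0 0 0 0 0;0 0 0 0 0 0' -1 25; python3 -m inch '0 0 0 0 0 0;0 0 0 0 0 0' -1 25
```

```text
t: 4.6
ee_pos: [465.7, 279.3, 69.6]
eef_rot: [-0.008, 1.0, 0.001, 0.001]
ft_force: [-0.7, 0.2, 0.7]
gripper_width: 60.1
finger_force: 0.0
t: 5.35
ee_pos: [465.4, 280.0, 69.0]
eef_rot: [-0.008, 1.0, 0.002, 0.001]
ft_force: [-1.3, 4.8, 5.8]
gripper_width: 31.1
finger_force: 25.0
t: 5.6
ee_pos: [465.4, 280.0, 69.0]
eef_rot: [-0.008, 1.0, 0.002, 0.001]
ft_force: [-1.7, 4.6, 6.0]
gripper_width: 31.5
finger_force: 25.0
```

```bash
python3 -m inch '0.01 0 0 0 0 0;0.025 0 0 0 0 0;0.04 0 0 0 0 0;0.055 0 0 0 0 0;0.07 0 0 0 0 0;0.08 0 0 0 0 0;0.09 0 0 0 0 0;0.09 0 0 0 0 0;0.09 0 0 0 0 0' -1 25
```

```text
t: 6.72
ee_pos: [411.7, 279.1, 69.0]
eef_rot: [-0.008, 1.0, 0.002, 0.001]
ft_force: [-1.0, 5.3, 6.0]
gripper_width: 31.2
finger_force: 25.0
```

```bash
python3 -m inch '0.005 0 0 0 0 0;0.01 0 0 0 0 0;0.012 0 0 0 0 0;0.012 0 0 0 0 0' -1 25
```

```text
t: 7.22
ee_pos: [406.8, 279.1, 69.0]
eef_rot: [-0.008, 1.0, 0.002, 0.004]
ft_force: [3.3, 5.5, 2.2]
gripper_width: 31.1
finger_force: 25.0
```

```bash
python3 -m inch '0.003 0 0 0 0 0;0.006 0 0 0 0 0;0.006 0 0 0 0 0' -1 25
```

```text
t: 7.6
ee_pos: [402.9, 279.0, 68.7]
eef_rot: [-0.007, 1.0, 0.002, 0.003]
ft_force: [2.2, 5.0, 0.0]
gripper_width: 44.5
finger_force: 2.4
```

The grip slackened for a moment, so I'll re-close and check.

```bash
python3 -m inch '0 0 0 0 0 0;0 0 0 0 0 0;0 0 0 0 0 0;0 0 0 0 0 0;0 0 0 0 0 0;0 0 0 0 0 0;0 0 0 0 0 0' -1 30;  python3 -m inch '0.003 0 0 0 0 0;0.006 0 0 0 0 0;0.006 0 0 0 0 0;0.006 0 0 0 0 0' -1 30
```

```text
t: 8.48
ee_pos: [402.8, 278.9, 68.7]
eef_rot: [-0.008, 1.0, 0.002, 0.003]
ft_force: [3.3, 4.7, 0.5]
gripper_width: 31.2
finger_force: 30.0
t: 8.98
ee_pos: [402.8, 279.0, 68.7]
eef_rot: [-0.008, 1.0, 0.002, 0.006]
ft_force: [10.3, 3.6, -4.4]
gripper_width: 31.1
finger_force: 30.0
```

```bash
python3 -m inch '-0.006 0 0 0 0 0;-0.006 0 0 0 0 0;-0.006 0 0 0 0 0;-0.006 0 0 0 0 0;-0.006 0 0 0 0 0' 0.28 30; python3 -m inch '0 0 -0.05 0 0 0;0 0 -0.1 0 0 0;0 0 -0.2 0 0 0;0.07 0 -0.3 0 0 0;0.07 0 -0.35 0 0 0;0.07 0 -0.35 0 0 0;0.07 0 -0.35 0 0 0' 1
python3 - <<'E'
from h import *
w=snap("wrist","w5"); t=snap("top","t5")
cv2.imwrite("pics/t5b.png",cv2.resize(t["img"][120:280,110:410],None,fx=2.6,fy=2.6,interpolation=cv2.INTER_CUBIC))
row([400,280,280],90.9)
# white modules in top: blobs
for nm,r in [("top",t)]:
    hsv=cv2.cvtColor(r["img"],cv2.COLOR_BGR2HSV); m=cv2.inRange(hsv,(0,0,200),(179,40,255))
    n,l,st,c=cv2.connectedComponentsWithStats(m)
    for i in range(1,n):
        if 100<st[i,4]<700 and 150<c[i][1]<280: print(st[i],np.round(c[i],1),np.round(back(r,c[i],28),0))
E
```

```text
t: 9.6
ee_pos: [399.1, 276.8, 67.4]
eef_rot: [-0.008, 1.0, -0.001, -0.001]
ft_force: [0.1, 0.6, 0.6]
gripper_width: 60.2
finger_force: 0.0
t: 10.48
ee_pos: [357.3, 276.3, 276.7]
eef_rot: [-0.008, 1.0, -0.001, -0.001]
ft_force: [0.5, 0.5, -0.5]
gripper_width: 94.1
finger_force: 0.0
pos [357.2 276.2 275.9] yaw 90.9 w 94.1 j6 -1.08 t 10.57
ROW -0.0715 0.0053 -0.007 -0.0006 -0.001 -0.0001
[251 174  24  24 303] [262.7 185.6] [613.  27.  28.]
[285 179  22  24 300] [295.6 190.4] [600. -74.  28.]
[188 245  15  16 233] [194.9 252.3] [407. 228.  28.]
[353 245  22  25 289] [363.9 256.5] [ 402. -282.   28.]
[296 267  29   4 104] [309.5 268.6] [ 364. -118.   28.]
```

View pics/t5b.png

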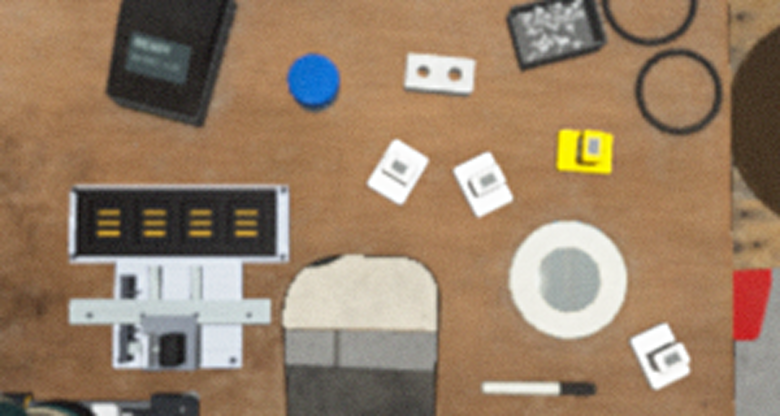

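Run:
```python
from dock import *
r=dict(np.load("pics/w5.npz"))
for p,a in gold(r): 
    X=back(r,p,17)
    if 520<X[0]<580: print([float(v) for v in p],a,np.round(X,1))
```

```text
[209.95, 266.22] 37 [538.9 202.   17. ]
[242.1, 266.12] 40 [537.9 255.7  17. ]
[274.39, 266.35] 31 [537.4 309.6  17. ]
[306.97, 266.45] 31 [536.7 364.   17. ]
[210.33, 273.0] 43 [551.7 202.3  17. ]
[242.5, 273.0] 42 [550.8 256.4  17. ]
[274.5, 273.0] 42 [549.9 310.2  17. ]
[306.5, 273.0] 42 [549. 364.  17.]
[210.67, 279.0] 43 [563.1 202.6  17. ]
[242.5, 279.0] 42 [562.3 256.5  17. ]
[274.33, 279.0] 43 [561.4 310.3  17. ]
[306.0, 279.05] 43 [560.6 363.9  17. ]
```

The top crop shows the bar fully back at row 312 with all four sockets clear. The modules are at (398,172), (483,185) and (660,357), and the yellow one is at (585,150). Sockets repeat within 0.5 mm across three views. I'll go over module a.

```bash
cat > mod.py <<'E'
from h import *
from scipy.optimize import minimize
B=[(64,48,12,28),(24,36,28,70)]
def sil(r,p,shape,lift=0):
    m=np.zeros(shape,np.uint8); c,s=np.cos(p[2]),np.sin(p[2])
    for a,b,z0,z1 in B:
        P=[proj(r,(p[0]+c*x-s*y,p[1]+s*x+c*y,z+lift)) for x in(-a/2,a/2) for y in(-b/2,b/2) for z in(z0,z1)]
        h=cv2.convexHull((np.array(P)*16).astype(np.int32)); cv2.fillConvexPoly(m,h,1,cv2.LINE_8,4)
    return m
def fit(r,x,y,yawdeg,lift=0,save=None):
    im=r["img"]; hsv=cv2.cvtColor(im,cv2.COLOR_BGR2HSV); w=((hsv[...,1]<50)&(hsv[...,2]>110)).astype(np.uint8)
    u=proj(r,(x,y,30+lift)); near=np.zeros_like(w); rad=int(np.linalg.norm(proj(r,(x+100,y,30+lift))-u)); cv2.circle(near,tuple(int(v) for v in u),rad,1,-1)
    n,l,st,c=cv2.connectedComponentsWithStats(cv2.morphologyEx(w&near,cv2.MORPH_CLOSE,np.ones((3,3))))
    ok=[i for i in range(1,n) if st[i,4]>40]; i=min(ok,key=lambda i:np.linalg.norm(c[i]-u)-0.02*st[i,4]) if ok else 0
    k=(l==i).astype(np.uint8); dt=lambda p: sil(r,p,w.shape,lift)
    def cost(v):
        s=dt((v[0],v[1],v[2]/60)); return 1-(s&k).sum()/max(1,(s|k).sum())
    best=None
    g=back(r,c[i],35+lift)
    for d in (0,20,-20):
        v0=np.array([g[0],g[1],np.radians(yawdeg+d)*60])
        o=minimize(cost,v0,method="Nelder-Mead",options=dict(initial_simplex=[v0,v0+[8,0,0],v0+[0,8,0],v0+[0,0,8]],xatol=.05,fatol=1e-4))
        if best is None or o.fun<best.fun: best=o
    if save:
        v=best.x; e=cv2.morphologyEx(dt((v[0],v[1],v[2]/60)),cv2.MORPH_GRADIENT,np.ones((2,2))); o=im.copy(); o[e>0]=(0,0,255); cv2.imwrite(save,o)
    return best.x[0],best.x[1],np.degrees(best.x[2]/60),1-best.fun
E
python3 - <<'E'
from mod import *
r=dict(np.load("pics/t5.npz"))
for a in [(613,27,-34),(600,-74,28),(402,-282,32)]: print(np.round(fit(r,*a),2))
row([613,27,200],-34)
E
```

```text
[613.19  26.68 -30.16   0.96]
[600.16 -73.23  26.57   0.95]
[ 401.79 -282.1    25.88    0.91]
pos [357.2 276.2 275.9] yaw 90.9 w 94.1 j6 -1.08 t 10.57
ROW -0.4203 -0.4216 0.126 -0.0001 -0.0012 -0.3062
```

```bash
python3 -m inch '-0.42 -0.4216 0.13 0 0 0.672;-0.42 -0.4216 0.13 0 0 0.672;-0.42 -0.4216 0.13 0 0 0.672;-0.42 -0.4216 0.13 0 0 0.672;-0.42 -0.4216 0.13 0 0 0.672;-0.42 -0.4216 0.13 0 0 0.672;-0.42 -0.4216 0.13 0 0 0.672;-0.42 -0.4216 0.13 0 0 0.672;-0.42 -0.4216 0.13 0 0 0.672;-0.42 -0.4216 0.13 0 0 0.672;-0.42 -0.4216 0.13 0 0 0.672;-0.42 -0.4216 0.13 0 0 0.672' 1; sed -i 's/    yaw=cur+(yaw-cur+90)%180-90/    yaw=cur+(yaw-cur+180)%360-180/' h.py;  python3 - <<'E'
from mod import *
w=snap("wrist","w6"); f=fit(w,613,27,-30,save="pics/w6f.png"); print(np.round(f,2))
t=snap("top"); print(np.round(fit(t,613,27,-30),2))
row([f[0],f[1],100],f[2])
E
```

```text
t: 12.08
ee_pos: [613.0, 27.6, 197.5]
eef_rot: [0.867, 0.498, -0.002, -0.001]
ft_force: [0.6, -0.2, 0.3]
gripper_width: 94.1
finger_force: 0.0
[614.77  23.92 -31.51   0.92]
[ 6.4021e+02  8.3170e+01 -6.7960e+01  3.6000e-01]
pos [613.   27.6 197.7] yaw -30.1 w 93.8 j6 0.46 t 12.18
ROW -0.0036 0.0061 0.1628 -0.001 0.0005 0.008
```

View pics/w6f.png

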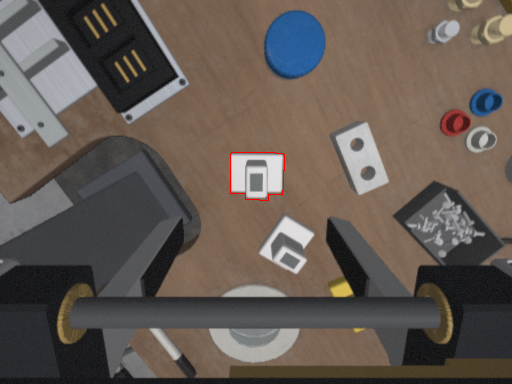

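The red outline fits module a (258,175) well, so I'll go down and refine once.

```bash
python3 -m inch '-0.0036 0.006 0.06 0 0 0.008;-0.0036 0.006 0.13 0 0 0.008;-0.0036 0.006 0.15 0 0 0.008;-0.0036 0.006 0.15 0 0 0.008;-0.0036 0.006 0.15 0 0 0.008'
python3 - <<'E'
from mod import *
w=snap("wrist","w7"); f=fit(w,614,24,-31.5,save="pics/w7f.png"); print(np.round(f,2))
row([f[0],f[1],33],f[2])
E
```

```text
t: 12.8
ee_pos: [617.1, 24.1, 111.2]
eef_rot: [0.872, 0.489, 0.001, 0.001]
ft_force: [-0.1, 0.2, 0.1]
gripper_width: 94.1
finger_force: 0.0
[614.32  23.2  -30.5    0.79]
pos [617.1  24.1 111.4] yaw -31.5 w 94.1 j6 0.48 t 12.85
ROW -0.0039 -0.0036 0.1307 0.0009 -0.0005 -0.0055
```

```bash
python3 -m inch '-0.003 -0.0036 0.04 0 0 -0.003;-0.003 -0.0036 0.09 0 0 -0.003;-0.003 -0.0036 0.1305 0 0 -0.003;-0.003 -0.0036 0.1305 0 0 -0.003;-0.003 -0.0036 0.1305 0 0 -0.003' && python3 -m inch '0 0 0 0 0 0;0 0 0 0 0 0;0 0 0 0 0 0;0 0 0 0 0 0;0 0 0 0 0 0;0 0 0 0 0 0;0 0 0 0 0 0' -1 35
python3 - <<'E'
from h import *
row([549,364,200],0.9)
E
```

```text
t: 13.48
ee_pos: [614.4, 23.7, 33.1]
eef_rot: [0.87, 0.493, 0.001, 0.001]
ft_force: [0.1, 0.1, 0.1]
gripper_width: 93.8
finger_force: 0.0
t: 14.35
ee_pos: [613.0, 23.8, 31.4]
eef_rot: [0.87, 0.493, -0.0, -0.0]
ft_force: [-0.6, -0.0, 0.6]
gripper_width: 27.4
finger_force: 0.0
pos [613.   23.8  31.4] yaw -31.0 w 27.4 j6 0.47 t 14.35
ROW 0.4314 -0.3831 -0.2809 -0.0 -0.0 -0.177
```

```bash
python3 -m inch '0 0 -0.004 0 0 0;0 0 -0.004 0 0 0;0 0 -0.004 0 0 0' -1 35; python3 -m inch '0 0 -0.1 0 0 0;0 0 -0.2 0 0 0;0 0 -0.28 0 0 0;0 0 -0.28 0 0 0' -1 35
python3 - <<'E'
from h import *
row([549,364,200],0.9)
E
```

```text
t: 14.72
ee_pos: [612.9, 23.8, 33.7]
eef_rot: [0.87, 0.493, -0.0, -0.0]
ft_force: [0.3, -0.1, -1.9]
gripper_width: 23.8
finger_force: 35.0
t: 15.22
ee_pos: [615.8, 23.6, 206.6]
eef_rot: [0.87, 0.493, 0.004, 0.003]
ft_force: [0.2, 0.8, -1.9]
gripper_width: 23.8
finger_force: 35.0
pos [615.8  23.6 206.6] yaw -30.9 w 23.8 j6 0.47 t 15.22
ROW 0.4293 -0.3872 0.0096 0.0031 -0.0006 -0.1769
```

```bash
python3 -m inch '0.43 -0.387 0.01 0 0 -0.177;0.43 -0.387 0.01 0 0 -0.177;0.43 -0.387 0.01 0 0 -0.177;0.43 -0.387 0.01 0 0 -0.177;0.43 -0.387 0.01 0 0 -0.177;0.43 -0.387 0.01 0 0 -0.177;0.43 -0.387 0.01 0 0 -0.177;0.43 -0.387 0.01 0 0 -0.177;0.43 -0.387 0.01 0 0 -0.177;0.43 -0.387 0.01 0 0 -0.177' -1 35
python3 - <<'E'
from mod import *
w=snap("wrist","w8"); s=status.read_state(); print(s["finger_force"])
row([549,364,90],0.9)
E
```

```text
t: 16.48
ee_pos: [547.0, 363.2, 195.9]
eef_rot: [0.702, 0.712, -0.0, 0.0]
ft_force: [0.3, -0.1, -1.3]
gripper_width: 23.8
finger_force: 35.0
34.99428391456604
pos [547.  363.4 196. ] yaw 0.8 w 23.8 j6 0.47 t 16.52
ROW 0.001 0.0033 0.1766 0.0001 -0.0 -0.0005
```

View pics/w8.png

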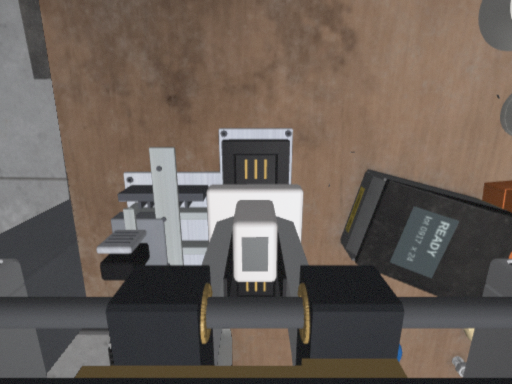

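The module is upright in the fingers, with its body at cols 208–302. Socket 1 shows beyond it at (256,165).

```bash
python3 - <<'E'
from mod import *
r=dict(np.load("pics/w8.npz")); im=r["img"].astype(int)
col=im[150:215,225:285].mean(axis=(1,2)); g=np.diff(col); print("edge row",150+np.argmax(g)+.5)
ro=im[192:205,180:330].mean(axis=(0,2)); g=np.diff(ro); print("cols",180+np.argmax(g),180+np.argmin(g))
e=150+np.argmax(np.diff(col))+.5
X=back(r,(255,e),162.3+28); print("mod centre y by edge:",X[1]-24, [round(back(r,(180+c+.5,198),190.3)[0],1) for c in (np.argmax(g),np.argmin(g))])
from dock import gold
for p,a in gold(r):
    X=back(r,p,17)
    if 500<X[0]<600 and 180<X[1]<400: print(p,a,np.round(X,1))
E
python3 -m inch '0.001 0.0033 0.06 0 0 0;0.001 0.0033 0.12 0 0 0;0.001 0.0033 0.16 0 0 0;0.001 0.0033 0.177 0 0 0;0.001 0.0033 0.177 0 0 0;0.001 0.0033 0.177 0 0 0' -1 35
```

```text
edge row 188.5
cols 206 302
mod centre y by edge: 363.6477909373205 [np.float64(516.5), np.float64(579.6)]
t: 17.27
ee_pos: [549.5, 365.4, 91.1]
eef_rot: [0.702, 0.713, 0.001, 0.0]
ft_force: [-0.2, 0.2, -2.1]
gripper_width: 23.9
finger_force: 35.0
```

Run:
```python
from h import *
row([548.4,363.8,67],0.9)
```

```text
pos [549.5 365.4  91.1] yaw 0.9 w 23.9 j6 0.47 t 17.27
ROW -0.0028 -0.002 0.0401 0.0007 -0.0004 -0.0
```

```bash
python3 -m inch '-0.0028 -0.002 0.01 0 0 0;-0.0028 -0.002 0.03 0 0 0;-0.0028 -0.002 0.04 0 0 0;-0.0028 -0.002 0.04 0 0 0' -1 35;python3 -m inch '0 0 0.003 0 0 0;0 0 0.008 0 0 0;0 0 0.012 0 0 0;0 0 0.015 0 0 0;0 0 0.015 0 0 0' -1 35
```

```text
t: 17.77
ee_pos: [546.8, 363.1, 64.6]
eef_rot: [0.701, 0.713, -0.001, -0.0]
ft_force: [-0.4, -0.8, -1.3]
gripper_width: 23.6
finger_force: 35.0
t: 18.4
ee_pos: [547.3, 363.3, 56.5]
eef_rot: [0.701, 0.713, -0.0, -0.0]
ft_force: [0.2, -0.4, -2.4]
gripper_width: 23.6
finger_force: 35.0
```

```bash
python3 -m inch '0 0 0.004 0 0 0;0 0 0.008 0 0 0;0 0 0.011 0 0 0;0 0 0.011 0 0 0' -1 35
```

```text
t: 18.9
ee_pos: [547.4, 363.4, 50.0]
eef_rot: [0.701, 0.713, 0.0, -0.0]
ft_force: [0.1, -0.6, -1.3]
gripper_width: 24.0
finger_force: 35.0
```

```bash
python3 -m inch '0 0 0.003 0 0 0;0 0 0.006 0 0 0;0 0 0.006 0 0 0' -1 35
```

```text
t: 19.27
ee_pos: [547.5, 363.4, 49.6]
eef_rot: [0.701, 0.713, 0.001, 0.0]
ft_force: [-3.6, -2.3, 13.2]
gripper_width: 24.0
finger_force: 35.0
```

Home: 13 N of contact at the expected depth. I'll release and go to module b.

```bash
python3 -m inch '0 0 -0.005 0 0 0;0 0 -0.005 0 0 0;0 0 -0.005 0 0 0;0 0 -0.005 0 0 0;0 0 -0.005 0 0 0' 0.2 35; python3 -m inch '0 0 -0.03 0 0 0;0 0 -0.1 0 0 0;0 0 -0.2 0 0 0;0 0 -0.3 0 0 0;0 0 -0.3 0 0 0' 1
python3 - <<'E'
from mod import *
t=snap("top","t9"); w=snap("wrist","w9")
for a in [(600,-74,28),(402,-282,28)]: print(np.round(fit(t,*a),2))
print(np.round(fit(t,549,364,1,lift=18),2),np.round(fit(w,549,364,1,lift=18,save="pics/w9f.png"),2))
row([600,-73,140],27)
E
```

```text
t: 19.9
ee_pos: [547.3, 363.3, 49.1]
eef_rot: [0.701, 0.713, -0.0, -0.0]
ft_force: [0.6, 1.0, 1.2]
gripper_width: 56.3
finger_force: 0.0
t: 20.52
ee_pos: [550.3, 365.0, 237.5]
eef_rot: [0.701, 0.713, 0.007, 0.002]
ft_force: [0.7, -0.6, -0.7]
gripper_width: 93.8
finger_force: 0.0
[600.18 -73.5   26.49   0.95]
[ 401.09 -282.52   25.54    0.91]
[5.3783e+02 3.7322e+02 2.2300e+00 4.5000e-01] [548.25 362.26   0.96   0.93]
pos [547.5 363.5 231.1] yaw 0.9 w 94.1 j6 0.46 t 20.62
ROW -0.7289 0.0756 0.1511 0.0008 -0.0002 -0.145
```

```bash
python3 -m inch '-0.729 0.0756 0.05 0 0 -0.145;-0.729 0.0756 0.05 0 0 -0.145;-0.729 0.0756 0.05 0 0 -0.145;-0.729 0.0756 0.05 0 0 -0.145;-0.729 0.0756 0.05 0 0 -0.145;-0.729 0.0756 0.05 0 0 -0.145;-0.729 0.0756 0.05 0 0 -0.145;-0.729 0.0756 0.05 0 0 -0.145;-0.729 0.0756 0.05 0 0 -0.145;-0.729 0.0756 0.05 0 0 -0.145' 1
python3 - <<'E'
from mod import *
w=snap("wrist","w10"); f=fit(w,600,-73,26.5,save="pics/w10f.png"); print(np.round(f,2))
row([f[0],f[1],33],f[2])
E
```

```text
t: 21.88
ee_pos: [599.2, -71.6, 199.0]
eef_rot: [0.522, 0.853, 0.0, -0.001]
ft_force: [-0.4, 0.2, 0.2]
gripper_width: 94.0
finger_force: 0.0
[602.53 -77.5   26.7    0.87]
pos [599.3 -71.5 199.3] yaw 27.1 w 94.0 j6 -0.71 t 21.93
ROW -0.0116 0.0002 0.2771 -0.0 -0.0003 0.0023
```

```bash
python3 -m inch '-0.01 0.0002 0.06 0 0 0.002;-0.01 0.0002 0.12 0 0 0.002;-0.01 0.0002 0.14 0 0 0.002;-0.01 0.0002 0.14 0 0 0.002;-0.01 0.0002 0.14 0 0 0.002'
python3 - <<'E'
from mod import *
w=snap("wrist","w11"); f=fit(w,602,-77,26.7,save="pics/w11f.png"); print(np.round(f,2))
row([f[0],f[1],33],f[2])
E
```

```text
t: 22.55
ee_pos: [603.7, -78.3, 117.1]
eef_rot: [0.525, 0.851, 0.001, 0.001]
ft_force: [0.6, -0.3, -0.2]
gripper_width: 94.1
finger_force: 0.0
[602.8  -77.41  26.83   0.85]
pos [603.7 -78.5 117.1] yaw 26.7 w 93.9 j6 -0.71 t 22.6
ROW 0.0026 -0.0008 0.1402 0.0008 0.0006 -0.0009
```

View pics/w11f.png

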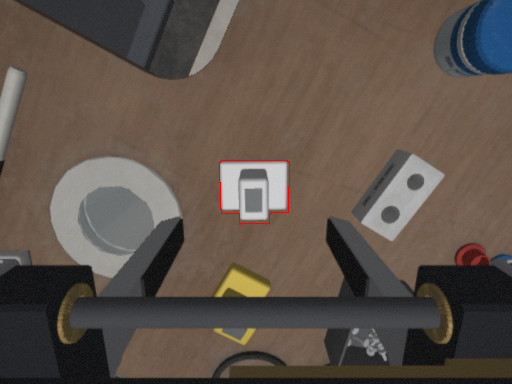

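The outline fits module b and nothing else is in the fingers' path, so I'll grasp it.

```bash
python3 -m inch '0.002 -0.0008 0.05 0 0 0;0.002 -0.0008 0.1 0 0 0;0.002 -0.0008 0.14 0 0 0;0.002 -0.0008 0.14 0 0 0;0.002 -0.0008 0.14 0 0 0' && python3 -m inch '0 0 0 0 0 0;0 0 0 0 0 0;0 0 0 0 0 0;0 0 0 0 0 0;0 0 0 0 0 0;0 0 0 0 0 0;0 0 0 0 0 0;0 0 0 0 0 0;0 0 0 0 0 0' -1 35;python3 -m inch '0 0 0 0 0 0;0 0 -0.1 0 0 0;0 0 -0.2 0 0 0;0 0 -0.28 0 0 0;0 0 -0.28 0 0 0' -1 35
python3 - <<'E'
from h import *
row([548.5,310,200],0.9)
E
```

```text
t: 23.22
ee_pos: [602.8, -78.0, 33.0]
eef_rot: [0.525, 0.851, 0.0, 0.001]
ft_force: [-0.9, 0.1, -0.2]
gripper_width: 94.3
finger_force: 0.0
t: 24.35
ee_pos: [601.7, -77.7, 31.4]
eef_rot: [0.525, 0.851, 0.0, 0.0]
ft_force: [0.7, 0.8, -1.1]
gripper_width: 23.8
finger_force: 35.0
t: 24.98
ee_pos: [603.8, -78.3, 203.8]
eef_rot: [0.525, 0.851, 0.001, 0.004]
ft_force: [-0.4, 0.0, -1.2]
gripper_width: 23.9
finger_force: 35.0
pos [603.8 -78.3 203.8] yaw 26.6 w 23.9 j6 -0.71 t 24.98
ROW 0.6197 0.2078 0.0042 0.0024 0.0013 0.143
```

```bash
python3 -m inch '0.62 0.208 0.01 0 0 0.143;0.62 0.208 0.01 0 0 0.143;0.62 0.208 0.01 0 0 0.143;0.62 0.208 0.01 0 0 0.143;0.62 0.208 0.01 0 0 0.143;0.62 0.208 0.01 0 0 0.143;0.62 0.208 0.01 0 0 0.143;0.62 0.208 0.01 0 0 0.143;0.62 0.208 0.01 0 0 0.143;0.62 0.208 0.01 0 0 0.143;0.62 0.208 0.01 0 0 0.143' -1 35
cat > held.py <<'E'
from mod import *
def held(name):
    r=snap("wrist",name); im=r["img"].astype(int); s=status.read_state(); p=s["ee_pos"]
    zb=p[2]-31.5+28
    col=im[140:230,225:285].mean(axis=(1,2)); e=140+np.argmax(np.diff(col))+.5
    ro=im[int(e)+4:int(e)+16,180:330].mean(axis=(0,2)); g=np.diff(ro); a,b=180+np.argmax(g)+.5,180+np.argmin(g)+.5
    y=back(r,(255,e),zb)[1]-24; xs=[back(r,(c,e+10),zb)[0] for c in (a,b)]
    print("edges",e,a,b,"held-TCP offset x,y",round(np.mean(xs)-p[0],1),round(y-p[1],1),"width",round(xs[1]-xs[0],1),"force",round(s["finger_force"]))
E
python3 - <<'E'
from held import *
held("w12"); row([548.5,310,70],0.9)
E
```

```text
t: 26.35
ee_pos: [546.7, 309.4, 193.6]
eef_rot: [0.702, 0.712, 0.0, 0.0]
ft_force: [0.4, 0.6, -1.7]
gripper_width: 23.9
finger_force: 35.0
edges 187.5 207.5 302.5 held-TCP offset x,y 1.4 1.5 width 61.7 force 35
pos [546.7 309.6 193.7] yaw 0.8 w 23.8 j6 0.39 t 26.4
ROW 0.0006 0.003 0.2062 0.0001 0.0 -0.0005
```

```bash
python3 -m inch '0 0.0025 0.05 0 0 0;0 0.0025 0.1 0 0 0;0 0.0025 0.15 0 0 0;0 0.0025 0.19 0 0 0;0 0.0025 0.205 0 0 0;0 0.0025 0.205 0 0 0;0 0.0025 0.205 0 0 0;0 0.0025 0.205 0 0 0' -1 35
python3 - <<'E'
from h import *
row([548.3,309.5,63],0.9)
E
```

```text
t: 27.4
ee_pos: [548.5, 311.1, 71.7]
eef_rot: [0.702, 0.713, 0.001, 0.0]
ft_force: [-0.0, 0.6, -2.0]
gripper_width: 24.0
finger_force: 35.0
pos [548.5 311.1  71.7] yaw 0.9 w 24.0 j6 0.39 t 27.4
ROW -0.0027 -0.0005 0.0145 0.0007 -0.0003 0.0
```

```bash
python3 -m inch '-0.0015 0 0 0 0 0;-0.0015 0 0.006 0 0 0;-0.0015 0 0.014 0 0 0;-0.0015 0 0.018 0 0 0;-0.0015 0 0.024 0 0 0;-0.0015 0 0.03 0 0 0;-0.0015 0 0.03 0 0 0' -1 35
```

```text
t: 28.28
ee_pos: [547.5, 309.8, 52.0]
eef_rot: [0.701, 0.713, -0.0, -0.0]
ft_force: [-0.8, -0.2, -1.4]
gripper_width: 24.0
finger_force: 35.0
```

```bash
python3 -m inch '0 0 0.003 0 0 0;0 0 0.006 0 0 0;0 0 0.009 0 0 0;0 0 0.009 0 0 0' -1 35
```

```text
t: 28.78
ee_pos: [547.9, 310.0, 49.4]
eef_rot: [0.701, 0.713, 0.001, 0.0]
ft_force: [-1.4, -0.9, 9.4]
gripper_width: 23.6
finger_force: 35.0
```

Module b is home. I'll release it and go to module c.

```bash
python3 -m inch '0 0 -0.006 0 0 0;0 0 -0.006 0 0 0;0 0 -0.006 0 0 0;0 0 -0.006 0 0 0;0 0 -0.006 0 0 0' 0.2 35; python3 -m inch '0 0 -0.03 0 0 0;0 0 -0.1 0 0 0;0 0 -0.2 0 0 0;0 0 -0.3 0 0 0;0 0 -0.3 0 0 0' 1
python3 - <<'E'
from mod import *
t=snap("top","t13"); w=snap("wrist","w13")
print(np.round(fit(t,402,-282,26),2))
for y in (364,310): print(np.round(fit(w,549,y,1,lift=18),2))
row([401,-280,200],25.5)
E
```

```text
t: 29.4
ee_pos: [547.7, 309.9, 50.4]
eef_rot: [0.701, 0.713, -0.0, -0.0]
ft_force: [0.2, -0.3, 0.0]
gripper_width: 56.2
finger_force: 0.0
t: 30.02
ee_pos: [550.7, 311.2, 236.8]
eef_rot: [0.701, 0.713, 0.006, 0.002]
ft_force: [0.3, -0.3, 0.3]
gripper_width: 93.8
finger_force: 0.0
[ 401.23 -281.76   25.4     0.92]
[548.32 363.39  -0.59   0.96]
[549.29 309.85   0.79   0.92]
pos [547.7 309.9 231. ] yaw 0.9 w 93.9 j6 0.39 t 30.12
ROW -0.9792 -0.2601 0.051 0.0003 -0.0001 -0.1366
```

```bash
python3 -m inch '-0.979 -0.26 0.05 0 0 -0.137;-0.979 -0.26 0.05 0 0 -0.137;-0.979 -0.26 0.05 0 0 -0.137;-0.979 -0.26 0.05 0 0 -0.137;-0.979 -0.26 0.05 0 0 -0.137;-0.979 -0.26 0.05 0 0 -0.137;-0.979 -0.26 0.05 0 0 -0.137;-0.979 -0.26 0.05 0 0 -0.137;-0.979 -0.26 0.05 0 0 -0.137;-0.979 -0.26 0.05 0 0 -0.137;-0.979 -0.26 0.05 0 0 -0.137;-0.979 -0.26 0.05 0 0 -0.137' 1; python3 -m inch '0 0 0 0 0 0;0 0 0 0 0 0;0 0 0 0 0 0' 1
python3 - <<'E'
from mod import *
w=snap("wrist","w14"); f=fit(w,403,-285,25.5,save="pics/w14f.png"); print(np.round(f,2))
row([f[0],f[1],33],f[2])
E
```

```text
t: 31.62
ee_pos: [400.2, -278.7, 199.0]
eef_rot: [0.533, 0.846, 0.001, -0.002]
ft_force: [-0.1, -0.1, -0.0]
gripper_width: 94.2
finger_force: 0.0
t: 32.0
ee_pos: [401.4, -279.1, 200.8]
eef_rot: [0.533, 0.846, 0.0, 0.0]
ft_force: [0.1, -0.4, -0.2]
gripper_width: 94.0
finger_force: 0.0
[ 375.75 -257.59   26.24    0.97]
pos [ 401.3 -279.3  200.8] yaw 25.6 w 94.0 j6 -1.2 t 32.05
ROW 0.0512 -0.0228 0.2797 0.0001 0.0001 -0.0033
```

Module c has been knocked aside to about (376,-258). I'll move over and re-measure.

```bash
python3 -m inch '0.051 -0.0228 0.05 0 0 -0.003;0.051 -0.0228 0.1 0 0 -0.003;0.051 -0.0228 0.14 0 0 -0.003;0.051 -0.0228 0.14 0 0 -0.003;0.051 -0.0228 0.14 0 0 -0.003'
python3 - <<'E'
from mod import *
w=snap("wrist","w15"); f=fit(w,376,-258,26,save="pics/w15f.png"); print(np.round(f,2)); t=snap("top","t15")
row([f[0],f[1],33],f[2])
E
```

```text
t: 32.67
ee_pos: [376.2, -258.7, 117.5]
eef_rot: [0.529, 0.849, -0.0, 0.001]
ft_force: [1.4, -0.1, 0.6]
gripper_width: 94.1
finger_force: 0.0
[ 375.55 -257.81   25.78    0.87]
pos [ 376.4 -258.9  117.8] yaw 26.1 w 94.4 j6 -1.21 t 32.77
ROW 0.0025 -0.0006 0.1413 0.0003 0.0007 0.0019
```

View pics/w15f.png

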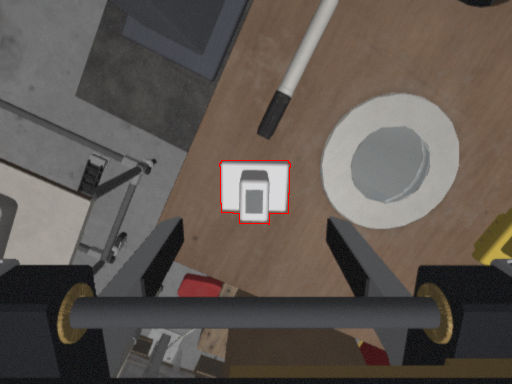

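The outline fits. The dish edge (325,190) is near the right finger, so I'll descend with a 60 mm opening. The marker cap at (270,130) is clear.

```bash
python3 -m inch '0.0025 -0.0006 0.03 0 0 0;0.0025 -0.0006 0.03 0 0 0;0.0025 -0.0006 0.06 0 0 0;0.0025 -0.0006 0.1 0 0 0;0.0025 -0.0006 0.141 0 0 0;0.0025 -0.0006 0.141 0 0 0;0.0025 -0.0006 0.141 0 0 0' 0.28 && python3 -m inch '0 0 0 0 0 0;0 0 0 0 0 0;0 0 0 0 0 0;0 0 0 0 0 0;0 0 0 0 0 0;0 0 0 0 0 0;0 0 0 0 0 0' -1 35
```

```text
t: 33.65
ee_pos: [375.4, -257.8, 33.2]
eef_rot: [0.529, 0.849, -0.0, 0.001]
ft_force: [-0.4, 0.1, -0.0]
gripper_width: 60.3
finger_force: 0.0
t: 34.52
ee_pos: [374.6, -257.0, 32.2]
eef_rot: [0.529, 0.849, 0.0, 0.0]
ft_force: [-0.2, 0.9, 3.2]
gripper_width: 24.0
finger_force: 34.9
```

```bash
python3 -m inch '0 0 0 0 0 0;0 0 -0.06 0 0 0;0 0 -0.16 0 0 0;0 0 -0.26 0 0 0;0 0 -0.28 0 0 0;0 0 -0.28 0 0 0' -1 35
python3 - <<'E'
from h import *
row([548.9,255.8,200],0.9)
E
```

```text
t: 35.28
ee_pos: [374.3, -256.8, 199.6]
eef_rot: [0.529, 0.849, 0.0, -0.0]
ft_force: [0.6, 1.0, -2.0]
gripper_width: 23.5
finger_force: 34.9
pos [ 374.3 -256.8  199.6] yaw 26.1 w 23.5 j6 -1.21 t 35.27
ROW 0.6392 0.6373 -0.0006 -0.0 -0.0001 0.14
```

```bash
python3 -m inch '0.639 0.637 0.01 0 0 0.14;0.639 0.637 0.01 0 0 0.14;0.639 0.637 0.01 0 0 0.14;0.639 0.637 0.01 0 0 0.14;0.639 0.637 0.01 0 0 0.14;0.639 0.637 0.01 0 0 0.14;0.639 0.637 0.01 0 0 0.14;0.639 0.637 0.01 0 0 0.14;0.639 0.637 0.01 0 0 0.14;0.639 0.637 0.01 0 0 0.14;0.639 0.637 0.01 0 0 0.14;0.639 0.637 0.01 0 0 0.14' -1 35; python3 -m inch '0 0 0 0 0 0;0 0 0 0 0 0;0 0 0 0 0 0'
python3 - <<'E'
from held import *
held("w16"); row([548.9,255.8,73],0.9)
E
```

```text
t: 36.78
ee_pos: [548.1, 253.9, 192.8]
eef_rot: [0.702, 0.712, -0.001, -0.0]
ft_force: [-0.2, 0.0, -2.4]
gripper_width: 23.7
finger_force: 34.9
t: 37.15
ee_pos: [549.1, 255.0, 194.4]
eef_rot: [0.702, 0.712, 0.0, 0.0]
ft_force: [0.8, -0.4, -2.6]
gripper_width: 23.7
finger_force: 34.9
edges 185.5 209.5 302.5 held-TCP offset x,y 2.0 2.9 width 60.3 force 35
pos [549.1 255.1 194.4] yaw 0.9 w 23.9 j6 0.3 t 37.2
ROW 0.001 -0.0004 0.2023 0.0002 -0.0001 -0.0001
```

```bash
python3 -m inch '0.001 0 0.05 0 0 0;0.001 0 0.1 0 0 0;0.001 0 0.15 0 0 0;0.001 0 0.19 0 0 0;0.001 0 0.202 0 0 0;0.001 0 0.202 0 0 0;0.001 0 0.202 0 0 0;0.001 0 0.202 0 0 0' -1 35
python3 - <<'E'
from held import *
held("w17"); row([548.9,255.6,66],0.9)
E
```

```text
t: 38.2
ee_pos: [549.8, 256.3, 74.0]
eef_rot: [0.701, 0.713, 0.001, 0.0]
ft_force: [0.7, 0.4, -2.4]
gripper_width: 23.7
finger_force: 34.9
edges 190.5 304.5 302.5 held-TCP offset x,y 33.2 -0.3 width -1.3 force 35
pos [549.6 256.3  73.8] yaw 0.9 w 24.1 j6 0.31 t 38.25
ROW -0.0011 -0.0012 0.0131 0.0005 -0.0002 0.0001
```

```bash
python3 -m inch '-0.0012 -0.0012 0 0 0 0;-0.0012 -0.0012 0.006 0 0 0;-0.0012 -0.0012 0.013 0 0 0;-0.0012 -0.0012 0.018 0 0 0;-0.0012 -0.0012 0.024 0 0 0;-0.0012 -0.0012 0.03 0 0 0;-0.0012 -0.0012 0.03 0 0 0' -1 35
```

```text
t: 39.12
ee_pos: [548.4, 255.7, 54.5]
eef_rot: [0.702, 0.713, 0.0, -0.0]
ft_force: [0.6, 1.6, -2.4]
gripper_width: 23.5
finger_force: 34.9
```

```bash
python3 -m inch '0 0 0.004 0 0 0;0 0 0.008 0 0 0;0 0 0.012 0 0 0;0 0 0.012 0 0 0' -1 35
```

```text
t: 39.62
ee_pos: [548.5, 255.7, 50.2]
eef_rot: [0.701, 0.713, 0.001, 0.0]
ft_force: [-2.6, 0.7, 11.6]
gripper_width: 24.0
finger_force: 34.9
```

All three modules are home. I'll release, take a check view and go to the pinch position.

```bash
python3 -m inch '0 0 -0.005 0 0 0;0 0 -0.005 0 0 0;0 0 -0.005 0 0 0;0 0 -0.005 0 0 0;0 0 -0.005 0 0 0' 0.2 35; python3 -m inch '0 0 -0.03 0 0 0;0 0 -0.1 0 0 0;0 0 -0.2 0 0 0;0 0 -0.3 0 0 0;0 0 -0.3 0 0 0' 0.28
python3 - <<'E'
from mod import *
w=snap("wrist","w18")
for y in (364,310,256): print(np.round(fit(w,549,y,1,lift=18),2))
row([385,279,240],90.9)
E
```

```text
t: 40.25
ee_pos: [548.3, 255.3, 50.4]
eef_rot: [0.701, 0.713, -0.0, -0.0]
ft_force: [-0.1, 0.2, -0.9]
gripper_width: 56.2
finger_force: 0.0
t: 40.88
ee_pos: [551.4, 256.4, 236.5]
eef_rot: [0.701, 0.713, 0.005, 0.003]
ft_force: [-0.6, 1.0, -0.3]
gripper_width: 60.1
finger_force: 0.0
[5.4888e+02 3.6306e+02 4.4000e-01 9.5000e-01]
[548.93 310.86   0.98   0.98]
[ 4.8004e+02  2.5775e+02 -1.9020e+01  4.4000e-01]
pos [549.5 255.7 233.2] yaw 0.9 w 60.1 j6 0.3 t 40.92
ROW 0.0431 -0.2735 -0.0127 0.0017 0.0009 -0.4999
```

```bash
python3 -m inch '0.043 -0.2735 -0.013 0 0 -0.5;0.043 -0.2735 -0.013 0 0 -0.5;0.043 -0.2735 -0.013 0 0 -0.5;0.043 -0.2735 -0.013 0 0 -0.5;0.043 -0.2735 -0.013 0 0 -0.5;0.043 -0.2735 -0.013 0 0 -0.5;0.043 -0.2735 -0.013 0 0 -0.5;0.043 -0.2735 -0.013 0 0 -0.5;0.043 -0.2735 -0.013 0 0 -0.5;0.043 -0.2735 -0.013 0 0 -0.5;0.043 -0.2735 -0.013 0 0 -0.5'
python3 - <<'E'
from mod import *
w=snap("wrist","w19"); cv2.imwrite("pics/w19b.png",cv2.resize(w["img"][90:330,130:390],None,fx=2.5,fy=2.5,interpolation=cv2.INTER_CUBIC))
for y in (364,310,256): print(np.round(fit(w,549,y,1,lift=18),2))
row([406,279,112],90.9)
E
```

```text
t: 42.3
ee_pos: [383.3, 278.2, 237.4]
eef_rot: [-0.007, 1.0, -0.0, -0.001]
ft_force: [0.3, -0.3, -0.8]
gripper_width: 60.0
finger_force: 0.0
[538.23 321.45 -48.16   0.54]
[546.51 320.68  89.05   0.64]
[550.43 254.89  -0.89   0.56]
pos [383.5 278.3 237.7] yaw 90.9 w 60.2 j6 -1.1 t 42.35
ROW -0.0379 0.0007 0.2095 -0.0002 -0.0004 -0.0002
```

View pics/w19b.png

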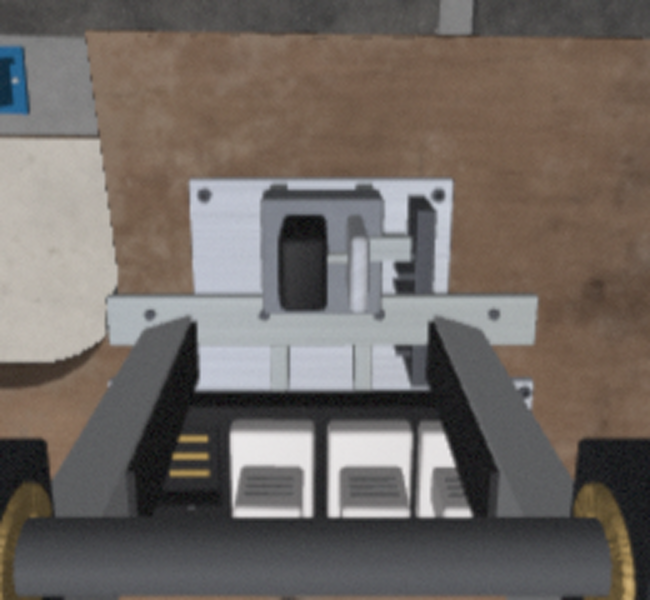

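The crop shows three modules seated in a row. The grip top is at (303,272) and the tab top at (359,274), i.e. full-frame (251.2,198.8) and (273.6,199.6).

```bash
python3 - <<'E'
from h import *
r=dict(np.load("pics/w19.npz"))
print(back(r,(251.2,198.8),106),back(r,(273.6,199.6),106))
E
python3 -m inch '-0.038 0.0007 0.05 0 0 0;-0.038 0.0007 0.15 0 0 0;-0.038 0.0007 0.2 0 0 0;-0.038 0.0007 0.2 0 0 0;-0.038 0.0007 0.2 0 0 0' 0.28 30
python3 - <<'E'
from h import *
row([406,279,69.3],90.9)
E
```

```text
[405.13111689 272.54584491 106.        ] [405.69060748 297.34955862 106.        ]
t: 42.98
ee_pos: [407.6, 279.8, 119.6]
eef_rot: [-0.008, 1.0, 0.0, 0.001]
ft_force: [0.4, 0.2, 0.3]
gripper_width: 60.6
finger_force: 0.0
pos [407.6 279.8 119.6] yaw 90.9 w 60.6 j6 -1.13 t 42.98
ROW 0.0028 -0.0014 0.0839 0.0003 0.0006 -0.0
```

```bash
python3 -m inch '0.003 -0.001 0.04 0 0 0;0.003 -0.001 0.084 0 0 0;0.003 -0.001 0.084 0 0 0;0.003 -0.001 0.084 0 0 0' 0.28 30; python3 -m inch '0 0 0 0 0 0;0 0 0 0 0 0;0 0 0 0 0 0;0 0 0 0 0 0;0 0 0 0 0 0;0 0 0 0 0 0;0 0 0 0 0 0;0 0 0 0 0 0' -1 30
```

```text
t: 43.48
ee_pos: [406.2, 279.4, 69.8]
eef_rot: [-0.008, 1.0, 0.001, 0.002]
ft_force: [0.4, 0.5, 0.2]
gripper_width: 60.3
finger_force: 0.0
t: 44.48
ee_pos: [405.6, 279.0, 69.1]
eef_rot: [-0.008, 1.0, 0.0, 0.001]
ft_force: [-0.7, 0.7, 5.7]
gripper_width: 30.8
finger_force: 30.0
```

```bash
python3 -m inch '-0.008 0 0 0 0 0;-0.02 0 0 0 0 0;-0.032 0 0 0 0 0;-0.044 0 0 0 0 0;-0.056 0 0 0 0 0;-0.068 0 0 0 0 0;-0.08 0 0 0 0 0;-0.09 0 0 0 0 0;-0.1 0 0 0 0 0;-0.108 0 0 0 0 0;-0.108 0 0 0 0 0;-0.108 0 0 0 0 0' -1 30
```

```text
t: 45.98
ee_pos: [470.8, 280.1, 69.2]
eef_rot: [-0.008, 1.0, 0.0, 0.001]
ft_force: [-0.5, 0.9, 5.1]
gripper_width: 31.2
finger_force: 30.0
```

```bash
python3 -m inch '-0.004 0 0 0 0 0;-0.008 0 0 0 0 0;-0.012 0 0 0 0 0;-0.014 0 0 0 0 0;-0.014 0 0 0 0 0' -1 30
```

```text
t: 46.6
ee_pos: [475.6, 280.1, 69.1]
eef_rot: [-0.008, 1.0, 0.0, -0.002]
ft_force: [-7.0, 1.6, 11.4]
gripper_width: 30.8
finger_force: 30.0
```

The bar has reached the forward stop (70 mm travelled, -7 N). I'll let the tab spring back.

```bash
python3 -m inch '0 0 0 0 0 0;0 0 0 0 0 0;0.004 0 0 0 0 0;0.004 0 0 0 0 0;0.004 0 0 0 0 0' 0.28 30; python3 -m inch '0 0 -0.05 0 0 0;0 0 -0.1 0 0 0;0 0 -0.2 0 0 0;0.12 0 -0.3 0 0 0;0.15 0 -0.3 0 0 0;0.15 0 -0.3 0 0 0;0.15 0 -0.3 0 0 0'
python3 - <<'E'
from h import *
w=snap("wrist","w20"); s=status.read_state(); print(s["ee_pos"])
t=snap("top","t20")
a=cv2.resize(w["img"][110:310,130:390],(520,400),interpolation=cv2.INTER_CUBIC)
b=cv2.resize(t["img"][120:280,110:410],(560,299)); b=cv2.copyMakeBorder(b,0,0,0,0,0)
o=np.zeros((600,800,3),np.uint8); o[:340,:442]=cv2.resize(a,(442,340)); o[340:340+260,:488]=cv2.resize(t["img"][120:280,110:410],(488,260))
# zoom of the tab
P=proj(w,(475,285,100)).astype(int); c=w["img"][P[1]-22:P[1]+30,P[0]-30:P[0]+40]; o[:260,442:792]=cv2.resize(c,(350,260),interpolation=cv2.INTER_CUBIC); print("zoom origin",P-[30,22],"x5")
cv2.imwrite("pics/fin.png",o)
E
```

```text
t: 47.22
ee_pos: [475.6, 279.4, 67.9]
eef_rot: [-0.008, 1.0, -0.0, -0.0]
ft_force: [1.0, -0.2, 1.4]
gripper_width: 60.3
finger_force: 0.0
t: 48.1
ee_pos: [386.1, 278.2, 247.8]
eef_rot: [-0.008, 1.0, -0.0, 0.0]
ft_force: [0.0, -0.4, -0.1]
gripper_width: 60.2
finger_force: 0.0
[386.30682463 278.18779905 247.31346635]
zoom origin [230 224] x5
```

View pics/fin.png

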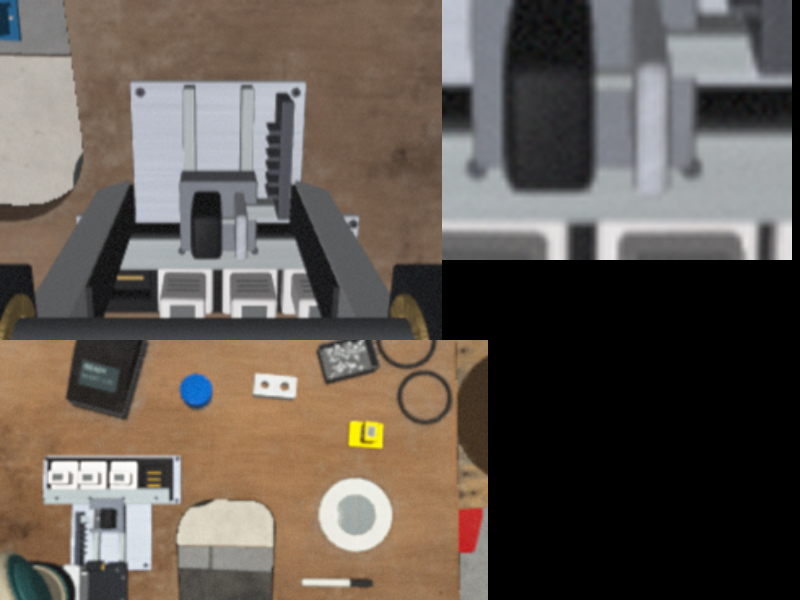

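The final views show the bar over the shoulders and three modules seated. The tab has sprung back (gap about 11 mm against 10 released), and the bystanders have not moved. I'll hand in.

```bash
python3 -c "
from rig import order
print(order.hand_in())"
```

```text
the job is handed in; nothing more can be done
None
```

I handed the job in: all three modules are plugged home, the keeper bar is fully forward with the tab sprung back, and the grease pot, gauge block, marker and yellow look-alike were left alone; the hand-in returned no verdict.

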